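Line up the reagents by height on the bench rail

TASK

Line up the red bottle, the white bottle with the pale blue cap, the violet flask and the yellow-lidded cup in order of height along the grey rail: one upright and centred on each of the four round marks, the tallest at the end with the red thumbscrew, then ever shorter towards the white thumbscrew. Leave the glass beaker standing where it is.

Things in the scene. Friction and masses are not known exactly. Their poses are not given: they have to be found in the camera images.
- red_bottle: Slim round red bottle with a white nipple cap, 44 mm thick, 214 mm tall with the nipple, about 0.2 kg. The straight body to grip is 44 mm thick up to 180 mm. Loose, closed, rigid. Origin at the centre of its underside, z up along its axis. 
- white_bottle: Round white bottle with a pale blue cap, 56 mm thick, 150 mm tall, about 0.3 kg. The straight body to grip is 56 mm thick up to 125 mm. Loose, closed, rigid. Origin at the centre of its underside, z up along its axis. 
- flask: Round dark violet flask with a black cap, 44 mm thick, 94 mm tall, about 0.13 kg. The body to grip is 44 mm thick up to 80 mm, the cap above it 25 mm. Loose, closed, rigid. Origin at the centre of its underside, z up along its axis. 
- cup: White specimen cup with a yellow screw lid, 60 mm tall, about 0.03 kg. Wall 45 mm thick up to 48 mm; the lid above it, 49 mm thick, can be gripped too. Loose, closed, rigid. Origin at the centre of its underside, z up along its axis. 
- mark_1: Flat black disc with a white rim ring and a white centre dot, 60 mm across, printed on the rail; it marks one standing place. Origin at its centre, on the rail's top face (8 mm above the shelf). First of the four marks in a straight row, 80 mm from centre to centre, along a fixed grey rail that is 70 mm wide, 360 mm long and 8 mm high; an end mark.
- mark_2: Flat black disc with a white rim ring and a white centre dot, 60 mm across, printed on the rail; it marks one standing place. Origin at its centre, on the rail's top face (8 mm above the shelf). Second in the row.
- mark_3: Flat black disc with a white rim ring and a white centre dot, 60 mm across, printed on the rail; it marks one standing place. Origin at its centre, on the rail's top face (8 mm above the shelf). Third in the row.
- mark_4: Flat black disc with a white rim ring and a white centre dot, 60 mm across, printed on the rail; it marks one standing place. Origin at its centre, on the rail's top face (8 mm above the shelf). Fourth in the row; the other end mark.
- red_screw: Small fixed red thumbscrew, 16 mm across, standing 9 mm out of the rail's top face at one end of the rail, beside mark_1 or beside mark_4 (48 mm beyond that mark's centre, in line with the row); the other end has a white one. Origin at the centre of its foot, on the rail's top face.
- beaker: Empty clear glass beaker, 62 mm across the rim, 72 mm tall, loose; a bystander. Origin at the centre of its underside. Behind it stands the room's fixed, solid monitor: seen from above its screen runs from about x 0.73, y -0.01 m (robot base frame) to x 0.62, y -0.41 m, from 0.10 to 0.39 m above the shelf; keep the gripper and wrist in front of it.
Mind the look-alikes: they are no part of the job. What is shaped like the flask but turquoise is not meant.

How it is judged:
By the outcome, as a careful person would: the job done as asked, in the order asked, and still so for the second after the job is handed in, with the robot touching nothing.
It also fails if it takes over 134 s, if anything falls off the work surface, if the arm or the gripper's body presses on something with over 40 N, if the wrist force passes 120 N, or if a joint passes its speed limit or range.

ROBOT

A 6-joint arm with a two-finger parallel gripper is mounted at the origin on a cart in front of the work surface, level with it; the furniture and walls round the work are solid. World frame = base frame: x ahead of the robot, y to its left, z up, the work surface at z = 0. Lengths are in m, angles in rad, forces in N, time in s.
With the tool pointing down it reaches from about 0.275 to 0.725 m from the base axis. Payload 5.6 kg.
Tool frame: the origin (TCP) lies midway between the tips of the shut fingers; the grasp point (between the pads) lies 19 mm behind it (env.pinch_z is the distance from the TCP to the grasp point, in m); z points along the fingers, y is the line along which they close (so a half turn about z gives the same grasp; the last joint's range is limited). The gripper opens to 85 mm and grips with 20 to 120 N. Pads are 22 mm wide; open, the fingers measure 114 mm over their backs; the gripper's body (76 mm by 85 mm) begins 54 mm behind the grasp point. The pads swing forward as they close: fully open they stand 13 mm farther back than shut.
Start: joints at [-1.052, 0.255, 0.108, 0, -1.424, -0.285], TCP at [0.127, -0.535, 0.231] pointing down, gripper open.
Joint ranges: [-2.95, 2.95], [-1.21, 1.97], [-1.09, 1.5], [-2.87, 1.71], [-2.94, -0.07], [-3.05, 3.05]. Speed limits (rad/s): [2.57, 2.57, 3.14, 3.14, 3.14, 3.14].

INTERFACE

Orientations are given as a 3x3 rotation matrix whose columns are the frame's x, y, z axes.
In Python, from cell import env gives the robot as it stands.
- The arm moves only by the shell command python3 -m jog 'ROWS' [FORCE]. ROWS is JSON, a list of rows, each a list of 3 entries, a list of its own where there are three numbers: the shift along the tool's x, y, z in mm, then the turn, a rotation vector about the tool's x, y, z in rad, then the opening, from 0 (shut) to 1 (fully open). A call has 1 to 20 rows; each row shifts and turns the commanded pose from where the row before left it, along the tool's axes as they then stand; what a row does not reach is not made up. A row lasts 1/10 s, in which the tool goes at most 50 mm and 8.59 degrees, less where a joint would pass 70% of its speed; a pose out of reach is approached as far as the arm can. A call with a gripper value outside its range is refused whole. The fingers move at their own pace and stop on an object; FORCE is the grip in N (left out, the last holds). Time passes only in rows, so rows that do not move let the fingers close. It gives the time, the measured TCP pose, the force, the opening and the grip force at its end, in the units of the state.
- env.get_state(): the state, without advancing time (a new reading comes with each control period).
- env.capture(name): name is "side" or "top" or "wrist"; returns (picture, depth): 384x512x3 uint8, blue, green, red; 384x512 float32, m along the optical axis (not along the pixel's ray), 0 where there is no reading.
- env.calibration(name): a dict with "camera_matrix" (3x3 intrinsics, pixels), "R" (3x3) and "t" (3): a world point X has camera coordinates R X + t. Camera axes: x right, y down, z forward; pixel columns grow to the right and rows downward; lengths in m; the calibration is good to about 2 mm. The wrist camera is an equidistant fisheye: a pixel r from the principal point sees the ray r / f radians off the axis. A picture is of the moment at which its call begins: read the wrist's pose just before it. calibration takes no time and is no camera call; for the wrist camera it gives the pose at the moment of the call.
- env.sign_off(): hands the job in; it is judged then, once.
Trained networks look in the newest picture that a camera, given by its name, has taken for a name from the list of things; names that differ only in an ending like _2 or _b are one class to them, and where a whole thing is asked for, a point or a joint stands for the part that bears it (a point fixed in the world has none). Each returns a list of dicts, best first, with "conf" (0 to 1); they miss things now and then, are a little off and sometimes report something else, mostly with a low value. They report only what shows in the picture. A call takes as long as a camera call. They do not tell look-alikes from the thing itself.
- env.find_in(thing, camera): "bbox" ([left, top, width, height] as shares, 0 to 1, of the picture: columns of its width, rows of its height, round what is visible of it).
The state is a dict: "clock": time; "joints": joint angles; "qd": joint speeds; "joint_efforts": joint torques, N m; "tcp_pos": TCP position; "tool_rot": TCP orientation; "ft_force": force on the tool from outside, world axes, zero at the start; "torque": the same for the moment, N m; "grip_width": finger opening in m; "grasp_force": force on a finger pad.
Only numpy, scipy, OpenCV 4.12 (cv2) and the standard library are available. Lean on these libraries where they do the work, as an engineer would, in place of code of your own. Each camera call takes 0.05 s, during which the arm holds its last target. There are 200 camera calls.

## Working session

There is one attempt and no reset: what is moved stays moved. The work goes in short steps, Python scripts to look and compute and a shell command to move; the robot and the scene stay as the last step left them, time stands still between calls to the robot, and variables do not carry over. Pictures are saved under pics/ and viewed, at most 14 in all, crops included, and the job is handed in when it is done.

```bash
mkdir -p pics; ls; cat > h.py <<'E'
import numpy as np, cv2
from cell import env
def snap(n,f):
    im,d=env.capture(n); cv2.imwrite(f'pics/{f}.png',im); return im,d,env.calibration(n)
def pt(u,v,d,c):  # pixel+depth -> world (pinhole)
    K=np.array(c['camera_matrix']);R=np.array(c['R']);t=np.array(c['t'])
    p=np.array([(u-K[0,2])/K[0,0],(v-K[1,2])/K[1,1],1])*d
    return R.T@(p-t)
def onz(u,v,z,c):
    R=np.array(c['R']);t=np.array(c['t']);o=-R.T@t; r=pt(u,v,1.,c)-o
    return o+r*(z-o[2])/r[2]
E
python3 - <<'E'
from h import *
np.set_printoptions(precision=3,suppress=True)
for n in('top','side'):
    im,d,c=snap(n,n+'0'); print(n,c)
    for k in('red_bottle','white_bottle','flask','cup','mark_1','red_screw','beaker'):
        for r in env.find_in(k,n)[:5]:
            b=np.array(r['bbox'])*[512,384,512,384]; print(k,b.round(),round(r['conf'],2))
print(env.get_state())
E
```

```text
pics
top {'camera_matrix': array([[498.416,   0.   , 256.264],
       [  0.   , 498.416, 175.601],
       [  0.   ,   0.   ,   1.   ]]), 'R': array([[-0.011, -1.   , -0.028],
       [-0.991,  0.015, -0.133],
       [ 0.133,  0.027, -0.991]]), 't': array([-0.035,  0.551,  1.256])}
red_bottle [227. 138.  20.  26.] 0.65
white_bottle [178. 129.  25.  30.] 0.92
flask [293. 154.  14.  19.] 0.84
flask [258. 166.  16.  14.] 0.79
cup [357. 195.  22.  19.] 0.68
mark_1 [225. 204.  20.  23.] 0.95
mark_1 [194. 205.  20.  21.] 0.86
mark_1 [257. 204.  19.  26.] 0.8
mark_1 [285. 204.  23.  21.] 0.61
beaker [335. 159.  26.  23.] 0.66
side {'camera_matrix': array([[437.826,   0.   , 255.867],
       [  0.   , 437.826, 188.095],
       [  0.   ,   0.   ,   1.   ]]), 'R': array([[ 0.973, -0.231,  0.017],
       [-0.082, -0.415, -0.906],
       [ 0.217,  0.88 , -0.423]]), 't': array([-0.549,  0.085,  0.976])}
red_bottle [258. 131.  12.  47.] 0.18
white_bottle [259. 128.  13.  53.] 0.63
flask [270. 191.  22.  44.] 0.86
flask [204. 227.  32.  14.] 0.74
flask [250. 181.  17.  41.] 0.71
cup [231. 249.  33.  48.] 0.8
mark_1 [202. 208.  26.  14.] 0.82
mark_1 [198. 195.  25.  13.] 0.57
mark_1 [204. 227.  29.  14.] 0.54
mark_1 [196. 181.  22.  15.] 0.43
red_screw [218. 243.   9.   6.] 0.51
beaker [274. 231.  29.  42.] 0.74
{'clock': 0.8, 'joints': array([-1.052,  0.255,  0.108, -0.   , -1.424, -0.285]), 'qd': array([ 0.001,  0.   ,  0.001,  0.001,  0.001, -0.002]), 'joint_efforts': array([  0.   , -38.636,  23.806,   5.368,  -0.   ,  -0.   ]), 'tcp_pos': array([ 0.127, -0.535,  0.231]), 'tool_rot': array([[-0.973, -0.232,  0.   ],
       [-0.232,  0.973,  0.   ],
       [-0.   ,  0.   , -1.   ]]), 'ft_force': array([ 0.406, -0.141, -0.189]), 'torque': array([-0.035,  0.057,  0.012]), 'grasp_force': 0.0, 'grip_width': 0.08535299382233048}
```

```bash
python3 - <<'E'
import cv2
a=cv2.imread('pics/top0.png')[110:250,150:400];cv2.imwrite('pics/tc.png',cv2.resize(a,None,fx=3.2,fy=3.2,interpolation=2)[:, :800])
a=cv2.imread('pics/side0.png')[100:310,150:350];cv2.imwrite('pics/sc.png',cv2.resize(a,None,fx=2.8,fy=2.8,interpolation=2))
E
```

```text
(no output)
```

View pics/tc.png

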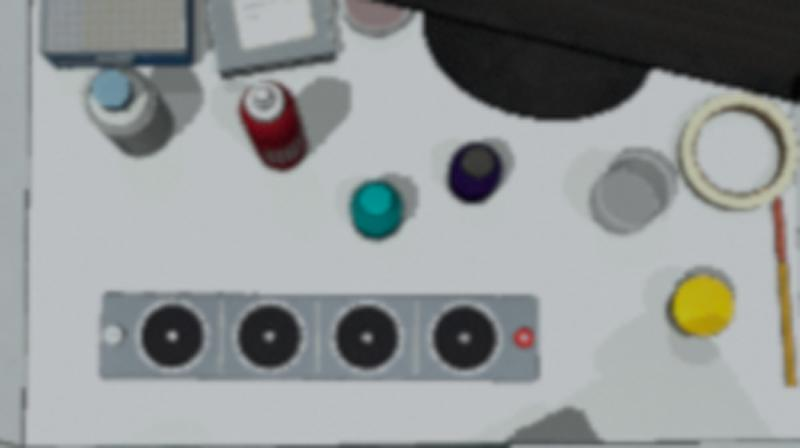

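View pics/sc.png

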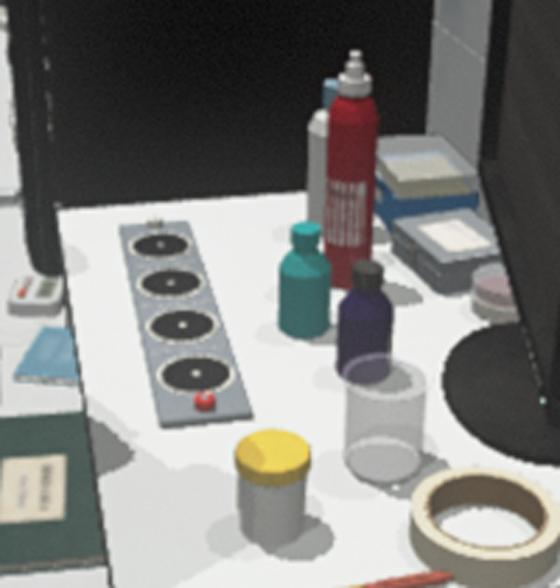

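The top view shows the rail with the red screw at its right end (crop 524,338; the -y end) and the four marks at crop x 172, 269, 366 and 464. The red bottle cap is at (264,97), the white bottle's at (112,90), the violet flask's at (478,160), the yellow lid at (702,303) and the beaker around (632,190). The turquoise look-alike is at (376,205). All are upright.

```bash
python3 - <<'E'
from h import *
np.set_printoptions(precision=4,suppress=True)
im,d,c=snap('top','top1')
K=c['camera_matrix'];R=c['R'];t=c['t']
v,u=np.mgrid[:384,:512]
P=np.stack([(u-K[0,2])/K[0,0],(v-K[1,2])/K[1,1],np.ones_like(u)],-1)*d[...,None]
W=(P-t)@R
for n,(x,y),z in [('red',(264,97),.2),('white',(112,90),.149),('flask',(478,160),.094),('cup',(702,303),.06),('turq',(376,193),.094),('m_w',(172,336),.008),('m2',(269,336),.008),('m3',(366,337),.008),('m_r',(464,337),.008),('rs',(524,338),.017)]:
    p=onz(150+x/3.2,110+y/3.2,z,c)
    m=(np.hypot(W[...,0]-p[0],W[...,1]-p[1])<.04)&(W[...,2]>.03)&(d>0)
    q=W[m]
    print(n,p, end=' ')
    if len(q)>5: print('pts',len(q),'mid',(q[:,:2].min(0)+q[:,:2].max(0))/2,'ext',np.ptp(q[:,:2],axis=0),'zmax',q[:,2].max(), 'topmean',q[q[:,2]>q[:,2].max()-.012][:,:2].mean(0))
    else: print()
m=(W[...,2]>.02)&(d>0)
q=W[m]; s=q[(abs(q[:,0]-.5)<.1)&(q[:,1]<-.05)&(q[:,1]>-.35)&(q[:,2]<.1)]
b=s[(s[:,1]<-.06)&(s[:,1]>-.2)&(s[:,0]>.42)]
print('beaker?',len(b),b.min(0),b.max(0)) if len(b) else 0
for r in env.find_in('beaker','top')[:1]:
    bb=np.array(r['bbox'])*[512,384,512,384];print(bb,onz(bb[0]+bb[2]/2,bb[1]+bb[3]/2,.036,c))
# cross-check with side cam
im,d,c=snap('side','side1')
for n,(x,y),z in [('red',(355,55),.214),('white',(331,85),.148),('flask',(370,267),.094),('cup',(272,455),.06),('m_r',(196,373),.008),('m_w',(161,244),.008),('beaker',(384,376),.072)]:
    print('side',n,onz(150+x/2.8,100+y/2.8,z,c))
E
```

```text
red [0.6111 0.0068 0.2   ] pts 416 mid [0.6105 0.0066] ext [0.0435 0.0422] zmax 0.21659143510348325 topmean [0.6097 0.0075]
white [0.6289 0.1247 0.149 ] pts 526 mid [0.631 0.125] ext [0.0559 0.0541] zmax 0.15327629913448837 topmean [0.6306 0.126 ]
flask [ 0.5805 -0.1512  0.094 ] pts 255 mid [ 0.5804 -0.1512] ext [0.0432 0.0435] zmax 0.09803825164884974 topmean [ 0.5807 -0.1512]
cup [ 0.4698 -0.3259  0.06  ] pts 310 mid [ 0.4689 -0.327 ] ext [0.0454 0.0482] zmax 0.06668366334703339 topmean [ 0.4687 -0.3264]
turq [ 0.5559 -0.0718  0.094 ] pts 245 mid [ 0.5514 -0.0703] ext [0.0434 0.0409] zmax 0.09839697208342171 topmean [ 0.5513 -0.0711]
m_w [0.4521 0.0979 0.008 ] 
m2 [0.4511 0.018  0.008 ] 
m3 [ 0.4493 -0.0616  0.008 ] 
m_r [ 0.4483 -0.1417  0.008 ] 
rs [ 0.4464 -0.1898  0.017 ] 
beaker? 469 [ 0.4502 -0.1926  0.0209] [ 0.5998 -0.06    0.0984]
[334.4896 159.5904  23.808   22.3872] [ 0.5599 -0.2753  0.036 ]
side red [0.6114 0.0011 0.214 ]
side white [0.6262 0.1273 0.148 ]
side flask [ 0.5843 -0.1524  0.094 ]
side cup [ 0.4697 -0.3302  0.06  ]
side m_r [ 0.4522 -0.1372  0.008 ]
side m_w [0.4574 0.1037 0.008 ]
side beaker [ 0.5595 -0.2726  0.072 ]
```

```bash
python3 -m jog '[[[0,0,0],[0,0,-0.1486],1],[[0,0,0],[0,0,-0.1486],1],[[0,0,0],[0,0,-0.1486],1],[[0,0,0],[0,0,-0.1486],1],[[0,0,0],[0,0,-0.1486],1],[[0,0,0],[0,0,-0.1486],1],[[0,0,0],[0,0,-0.1486],1],[[0,0,0],[0,0,-0.1486],1],[[0,0,0],[0,0,-0.1486],1],[[0,0,0],[0,0,0],1],[[0,0,0],[0,0,0],1]]' 25; python3 -c "
from cell import env;print(env.get_state()['joints'],env.get_state()['tool_rot'])"
```

```text
clock: 2.05
tcp_pos: [0.1274, -0.535, 0.2313]
tool_rot: [[-0.004, -1.0, -0.0], [-1.0, 0.004, 0.0], [-0.0, 0.0, -1.0]]
ft_force: [-0.2, 0.1, -0.7]
grip_width: 0.0856
grasp_force: 0.0
[-1.05239286e+00  2.55115079e-01  1.08161848e-01 -3.23434462e-07
 -1.42391186e+00  1.04876534e+00] [[-3.62756186e-03 -9.99993420e-01 -3.37966471e-05]
 [-9.99993419e-01  3.62755983e-03  5.98919521e-05]
 [-5.97689587e-05  3.40136865e-05 -9.99999998e-01]]
```

```bash
python3 -m jog '[[[-17.2,-28.4,6.75],[0,0,0],1],[[-17.2,-28.4,6.75],[0,0,0],1],[[-17.2,-28.4,6.75],[0,0,0],1],[[-17.2,-28.4,6.75],[0,0,0],1],[[-17.2,-28.4,6.75],[0,0,0],1],[[-17.2,-28.4,6.75],[0,0,0],1],[[-17.2,-28.4,6.75],[0,0,0],1],[[-17.2,-28.4,6.75],[0,0,0],1],[[-17.2,-28.4,6.75],[0,0,0],1],[[-17.2,-28.4,6.75],[0,0,0],1],[[-17.2,-28.4,6.75],[0,0,0],1],[[-17.2,-28.4,6.75],[0,0,0],1],[[0,0,0],[0,0,0],1],[[0,0,0],[0,0,0],1],[[0,0,0],[0,0,0],1]]'
python3 - <<'E'
from h import *
im,d,c=snap('wrist','w0'); print(c)
for k in('cup','beaker'):
  for r in env.find_in(k,'wrist')[:2]: print(k,np.array(r['bbox'])*[512,384,512,384],r['conf'])
E
```

```text
clock: 3.55
tcp_pos: [0.4678, -0.3289, 0.1505]
tool_rot: [[-0.001, -1.0, 0.0], [-1.0, 0.001, -0.0], [0.0, -0.0, -1.0]]
ft_force: [-1.0, 0.3, -0.3]
grip_width: 0.0856
grasp_force: 0.0
{'camera_matrix': array([[297.31863964,   0.        , 255.39736173],
       [  0.        , 297.31863964, 190.30305253],
       [  0.        ,   0.        ,   1.        ]]), 'R': array([[-9.99997175e-01,  2.24380532e-03, -7.84480367e-04],
       [ 1.92112215e-03,  9.57280854e-01,  2.89153379e-01],
       [ 1.39977192e-03,  2.89151055e-01, -9.57282460e-01]]), 't': array([0.46738911, 0.30011084, 0.39528526])}
cup [225.3824 163.0848  55.1936  61.2096] 0.96
beaker [121.088  202.5984  76.288   80.9856] 0.61
```

View pics/w0.png

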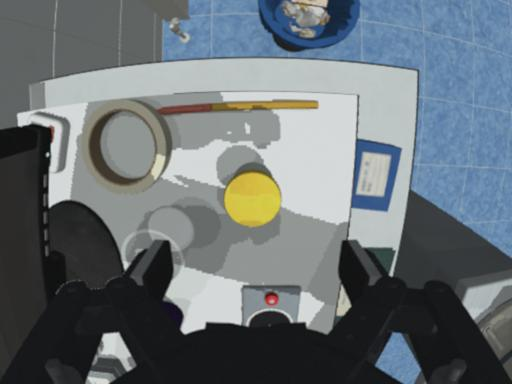

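The wrist view shows the yellow lid centred at about (253,199), the red screw at (271,299), and the beaker clear to the left.

```bash
cat >> h.py <<'E'
def wz(u,v,z,c):  # wrist fisheye pixel -> world on plane z
    K=c['camera_matrix'];R=c['R'];t=c['t']
    a=np.array([u-K[0,2],v-K[1,2]])/K[0,0];th=np.hypot(*a)
    r=R.T@np.r_[a/max(th,1e-9)*np.sin(th),np.cos(th)];o=-R.T@t
    return o+r*(z-o[2])/r[2]
E
python3 - <<'E'
from h import *
im=cv2.imread('pics/w0.png');c=env.calibration('wrist')
h=cv2.cvtColor(im,cv2.COLOR_BGR2HSV)
m=cv2.inRange(h,(22,150,80),(35,255,255));m[:140]=0
n,_,s,ce=cv2.connectedComponentsWithStats(m);i=1+s[1:,4].argmax();print(s[i],wz(s[i,0]+s[i,2]/2,s[i,1]+s[i,3]/2,.058,c),wz(*ce[i],.058,c), wz(271.5,299,.015,c))
E
```

```text
[ 224  171   56   55 2449] [ 0.46941125 -0.32490371  0.058     ] [ 0.46949961 -0.32533035  0.058     ] [ 0.44833973 -0.18797416  0.015     ]
```

```bash
python3 -m jog '[[[-2.5,-1.5,0],[0,0,0],1],[[0,0,20],[0,0,0],1],[[0,0,25],[0,0,0],1],[[0,0,25],[0,0,0],1],[[0,0,25],[0,0,0],1],[[0,0,20],[0,0,0],1],[[0,0,10],[0,0,0],1],[[0,0,0],[0,0,0],1],[[0,0,0],[0,0,0],1],[[0,0,0],[0,0,0],0.3],[[0,0,0],[0,0,0],0.3],[[0,0,0],[0,0,0],0.3],[[0,0,0],[0,0,0],0.3],[[0,0,0],[0,0,0],0.3],[[0,0,0],[0,0,0],0.3],[[0,0,0],[0,0,0],0.3],[[0,0,0],[0,0,0],0.3],[[0,0,0],[0,0,0],0.3],[[0,0,0],[0,0,0],0.3]]' 25
```

```text
clock: 5.6
tcp_pos: [0.4702, -0.3263, 0.0262]
tool_rot: [[0.001, -1.0, 0.001], [-1.0, -0.001, -0.001], [0.001, -0.001, -1.0]]
ft_force: [-1.3, 0.7, 6.0]
grip_width: 0.0481
grasp_force: 25.5
```

```bash
python3 -m jog '[[[0,0,-10],[0,0,0],0.3],[[0,0,-20],[0,0,0],0.3],[[0,0,-25],[0,0,0],0.3],[[0,0,-25],[0,0,0],0.3],[[-20,1.2,0],[0,0,0],0.3],[[-31,1.2,0],[0,0,0],0.3],[[-31,1.2,0],[0,0,0],0.3],[[-31,1.2,0],[0,0,0],0.3],[[-31,1.2,0],[0,0,0],0.3],[[-31,1.2,0],[0,0,0],0.3],[[-31,1.2,0],[0,0,0],0.3],[[-31,1.2,0],[0,0,0],0.3],[[-31,1.2,0],[0,0,0],0.3],[[-31,1.2,0],[0,0,0],0.3],[[-31,1.2,0],[0,0,0],0.3],[[-31,1.2,0],[0,0,0],0.3],[[-31,1.4,0],[0,0,0],0.3],[[-31,1.4,0],[0,0,0],0.3],[[0,0,0],[0,0,0],0.3],[[0,0,0],[0,0,0],0.3]]'
python3 -m jog '[[[0,0,0],[0,0,0],0.3],[[0,0,0],[0,0,0],0.3]]'
python3 - <<'E'
from h import *
im,d,c=snap('wrist','w1'); import pickle; pickle.dump(c,open('w1.pkl','wb'))
for r in env.find_in('mark_1','wrist')[:4]:
    b=np.array(r['bbox'])*[512,384,512,384]; print(b,r['conf'],wz(b[0]+b[2]/2,b[1]+b[3]/2,.008,c))
E
```

```text
clock: 7.6
tcp_pos: [0.452, 0.0974, 0.1054]
tool_rot: [[0.002, -1.0, -0.0], [-1.0, -0.002, -0.0], [0.0, 0.0, -1.0]]
ft_force: [-0.4, -0.2, -0.5]
grip_width: 0.048
grasp_force: 25.9
clock: 7.8
tcp_pos: [0.4522, 0.0962, 0.1053]
tool_rot: [[-0.001, -1.0, -0.0], [-1.0, 0.001, -0.0], [0.0, 0.0, -1.0]]
ft_force: [0.7, 0.9, -0.4]
grip_width: 0.0481
grasp_force: 25.9
[217.1904   1.1904  77.1072  39.7056] 0.91 [ 0.45066103 -0.04492709  0.008     ]
[217.2928  67.2     75.52    70.6176] 0.86 [0.45131083 0.02217204 0.008     ]
[213.8112 162.5088  73.4208  55.488 ] 0.6 [0.45523838 0.09466788 0.008     ]
[202.1888 198.6816 109.312  123.1104] 0.46 [0.44992096 0.16200781 0.008     ]
```

View pics/w1.png

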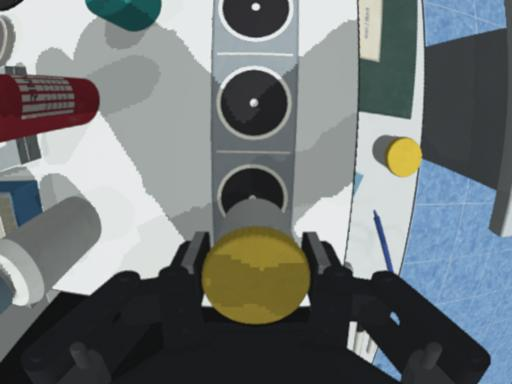

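The wrist view shows the cup held upright, with the mark dots at (255.5,6.5), (253.5,102.5) and (253,198).

```bash
python3 - <<'E'
from h import *
import pickle;c=pickle.load(open('w1.pkl','rb'))
for u,v in((255.5,6.5),(253.5,102.5),(253,198)): print(wz(u,v,.008,c))
print(wz(255.5,275,.1053+.035,c))
E
```

```text
[ 0.45083356 -0.05772041  0.008     ]
[0.45253903 0.02216217 0.008     ]
[0.45318712 0.10151175 0.008     ]
[0.45106779 0.09199763 0.1403    ]
```

```bash
python3 -m jog '[[[-4.2,-1,10],[0,0,0],0.3],[[0,0,20],[0,0,0],0.3],[[0,0,20],[0,0,0],0.3],[[0,0,10],[0,0,0],0.3],[[0,0,5],[0,0,0],0.3],[[0,0,3],[0,0,0],0.3],[[0,0,2],[0,0,0],0.3],[[0,0,0],[0,0,0],0.3],[[0,0,0],[0,0,0],0.3]]'
```

```text
clock: 8.8
tcp_pos: [0.4537, 0.1014, 0.0358]
tool_rot: [[0.001, -1.0, 0.001], [-1.0, -0.001, 0.0], [-0.0, -0.001, -1.0]]
ft_force: [-0.3, 0.7, 0.3]
grip_width: 0.0477
grasp_force: 25.9
```

```bash
python3 -m jog '[[[0,0,1.2],[0,0,0],0.3],[[0,0,0.5],[0,0,0],0.3],[[0,0,0],[0,0,0],0.4],[[0,0,0],[0,0,0],0.6],[[0,0,0],[0,0,0],0.9],[[0,0,0],[0,0,0],0.9],[[0,0,0],[0,0,0],0.9],[[0,0,-15],[0,0,0],0.9],[[0,0,-25],[0,0,0],0.9],[[0,0,-30],[0,0,0],0.9],[[0,0,-30],[0,0,0],0.9],[[0,0,0],[0,0,0],0.9],[[0,0,0],[0,0,0],0.9]]'
cat > chk.py <<'E'
from h import *
import sys,pickle
im,d,c=snap('wrist',sys.argv[1]); pickle.dump(c,open('c.pkl','wb'))
cv2.imwrite('pics/%s.png'%sys.argv[1],im)
for k in sys.argv[2:]:
  for r in env.find_in(k,'wrist')[:4]:
    b=np.array(r['bbox'])*[512,384,512,384]; print(k,b.round(1),round(r['conf'],2),wz(b[0]+b[2]/2,b[1]+b[3]/2,dict(mark_1=.008,cup=.068,flask=.094,white_bottle=.15,red_bottle=.2)[k],c).round(4))
E
python3 chk.py w2 cup mark_1
```

```text
clock: 10.1
tcp_pos: [0.4534, 0.1014, 0.1339]
tool_rot: [[0.0, -1.0, 0.001], [-1.0, -0.0, 0.001], [-0.001, -0.001, -1.0]]
ft_force: [-1.4, -0.5, -0.0]
grip_width: 0.0767
grasp_force: 0.0
cup [222.7 164.   64.6  68.7] 0.76 [0.452 0.096 0.068]
mark_1 [221.5 152.4  63.8  40.6] 0.83 [0.4535 0.0911 0.008 ]
mark_1 [223.4  63.2  66.1  66.3] 0.66 [0.4507 0.0216 0.008 ]
mark_1 [226.7   1.7  66.5  40.3] 0.64 [ 0.4476 -0.0471  0.008 ]
```

View pics/w2.png

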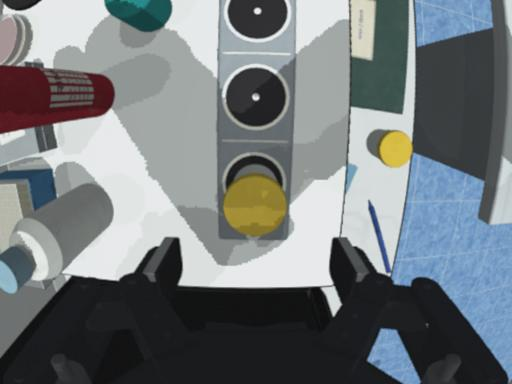

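The cup stands on the end mark; lid centre is about (255,206), and the next marks' dots are at (255.5,97) and (257.5,11).

```bash
python3 - <<'E'
from h import *
import pickle;c=pickle.load(open('c.pkl','rb'))
im=cv2.imread('pics/w2.png');h=cv2.cvtColor(im,cv2.COLOR_BGR2HSV)
m=cv2.inRange(h,(22,130,60),(35,255,255));m[:160]=0;m[:,320:]=0
n,_,s,ce=cv2.connectedComponentsWithStats(m);i=1+s[1:,4].argmax();print(s[i])
x,y,w,hh=s[i][:4]
print('far edge',wz(x+w/2,y+hh,.068,c),'near edge bottom of lid',wz(x+w/2,y,.056,c))
for u,v in((255.5,97),(257.5,11)): print(wz(u,v,.008,c))
from cell import env
imt,d,ct=snap('top','top2')
K=ct['camera_matrix']
v,u=np.mgrid[:384,:512]
P=np.stack([(u-K[0,2])/K[0,0],(v-K[1,2])/K[1,1],np.ones_like(u)],-1)*d[...,None]
W=(P-ct['t'])@ct['R']
ht=cv2.cvtColor(imt,cv2.COLOR_BGR2HSV);mt=cv2.inRange(ht,(20,130,60),(35,255,255))
n,_,s,ce=cv2.connectedComponentsWithStats(mt)
for k in range(1,n):
    if s[k,4]>60: print(s[k],onz(*ce[k],.066,ct))
cv2.imwrite('pics/topcup.png',cv2.resize(imt[190:240,180:320],None,fx=5,fy=5,interpolation=2))
E
```

```text
[ 223  174   63   61 3074]
far edge [0.45238406 0.12563048 0.068     ] near edge bottom of lid [0.45234651 0.08064209 0.056     ]
[0.45152738 0.02212079 0.008     ]
[ 0.44971695 -0.05764771  0.008     ]
[394 192   4  38  68] [ 0.45267492 -0.38847608  0.066     ]
[200 207  10  17  85] [0.44717336 0.08652891 0.066     ]
[208 274  17  17 218] [0.28424923 0.0594137  0.066     ]
```

View pics/topcup.png

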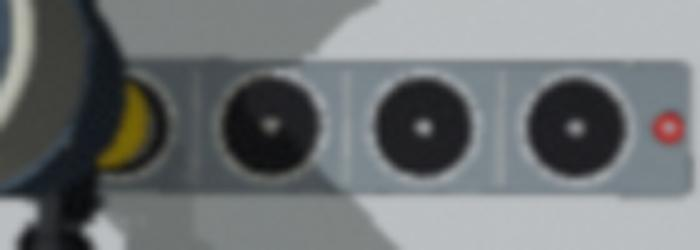

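```bash
python3 -m jog '[[[20,0,-6],[0,0,0],0.9],[[32,0,-5],[0,0,0],0.9],[[32,0,-5],[0,0,0],0.9],[[32,0,-5],[0,0,0],0.9],[[32,0,-5],[0,0,0],0.9],[[32,0,0],[0,0,0],0.9],[[14,-25.6,0],[0,0,0],0.9],[[14,-25.6,0],[0,0,0],0.9],[[14,-25.6,0],[0,0,0],0.9],[[14,-25.6,0],[0,0,0],0.9],[[14,-25.6,0],[0,0,0],0.9],[[0,0,0],[0,0,0],0.9],[[0,0,0],[0,0,0],0.9],[[0,0,0],[0,0,0],0.9]]'
python3 chk.py w3 flask beaker 2>/dev/null | head -3
```

```text
clock: 11.7
tcp_pos: [0.5807, -0.1485, 0.1591]
tool_rot: [[0.001, -1.0, -0.001], [-1.0, -0.001, 0.0], [-0.0, 0.001, -1.0]]
ft_force: [-0.9, 0.2, 1.0]
grip_width: 0.077
grasp_force: 0.0
flask [260.7 227.2  45.2  77.1] 0.89 [ 0.557  -0.0957  0.094 ]
```

View pics/w3.png

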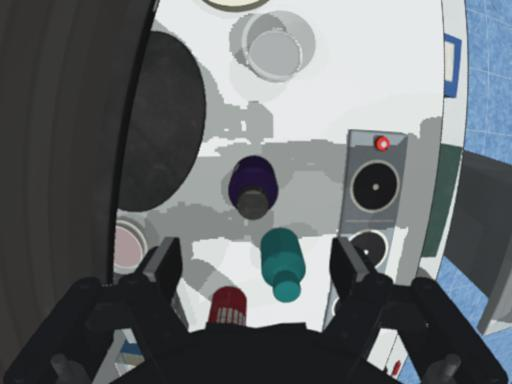

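The violet flask's cap is at (252.5,207) in the wrist view, with the turquoise one below it at (287,288) and the last mark's dot at (376,187). The fingers go in between them.

```bash
python3 - <<'E'
from h import *
import pickle;c=pickle.load(open('c.pkl','rb'))
print(wz(252.5,207,.094,c),wz(376,187,.008,c),wz(287,289,.094,c), wz(382.5,144,.017,c))
E
```

```text
[ 0.58173966 -0.14657663  0.094     ] [ 0.4486725  -0.13722431  0.008     ] [ 0.55284607 -0.07223859  0.094     ] [ 0.44987246 -0.18557175  0.017     ]
```

```bash
python3 -m jog '[[[-0.5,-1,20],[0,0,0],0.8],[[0,0,25],[0,0,0],0.8],[[0,0,25],[0,0,0],0.8],[[0,0,25],[0,0,0],0.8],[[0,0,20],[0,0,0],0.8],[[0,0,11],[0,0,0],0.8],[[0,0,0],[0,0,0],0.8],[[0,0,0],[0,0,0],0.8],[[0,0,0],[0,0,0],0.3],[[0,0,0],[0,0,0],0.3],[[0,0,0],[0,0,0],0.3],[[0,0,0],[0,0,0],0.3],[[0,0,0],[0,0,0],0.3],[[0,0,0],[0,0,0],0.3],[[0,0,0],[0,0,0],0.3],[[0,0,0],[0,0,0],0.3],[[0,0,0],[0,0,0],0.3],[[0,0,0],[0,0,0],0.3]]' 30
```

```text
clock: 13.65
tcp_pos: [0.5832, -0.1484, 0.035]
tool_rot: [[0.001, -1.0, 0.002], [-1.0, -0.001, -0.0], [0.0, -0.002, -1.0]]
ft_force: [-0.5, 0.8, 6.0]
grip_width: 0.0434
grasp_force: 30.7
```

```bash
python3 -m jog '[[[0,0,-10],[0,0,0],0.3],[[0,0,-20],[0,0,0],0.3],[[0,0,-30],[0,0,0],0.3],[[0,0,-30],[0,0,0],0.3],[[0,0,-30],[0,0,0],0.3],[[0,16.2,0],[0,0,0],0.3],[[0,30,0],[0,0,0],0.3],[[0,30,0],[0,0,0],0.3],[[0,30,0],[0,0,0],0.3],[[0,25,0],[0,0,0],0.3],[[-20,0,0],[0,0,0],0.3],[[-30,0,0],[0,0,0],0.3],[[-30,0,0],[0,0,0],0.3],[[-30,0,0],[0,0,0],0.3],[[-30,0,0],[0,0,0],0.3],[[-30,0,0],[0,0,0],0.3],[[0,0,0],[0,0,0],0.3],[[0,0,0],[0,0,0],0.3],[[0,0,0],[0,0,0],0.3]]'
```

```text
clock: 15.55
tcp_pos: [0.4509, 0.0212, 0.1537]
tool_rot: [[-0.0, -1.0, -0.0], [-1.0, 0.0, -0.0], [0.0, 0.0, -1.0]]
ft_force: [0.9, 0.2, -0.5]
grip_width: 0.0432
grasp_force: 30.9
```

```bash
python3 -m jog '[[[-0.6,-0.7,20],[0,0,0],0.3],[[0,0,30],[0,0,0],0.3],[[0,0,30],[0,0,0],0.3],[[0,0,15],[0,0,0],0.3],[[0,0,8],[0,0,0],0.3],[[0,0,5],[0,0,0],0.3],[[0,0,2],[0,0,0],0.3],[[0,0,0],[0,0,0],0.3],[[0,0,0],[0,0,0],0.3]]'
```

```text
clock: 16.45
tcp_pos: [0.4524, 0.0224, 0.0443]
tool_rot: [[0.0, -1.0, 0.001], [-1.0, -0.0, 0.0], [-0.0, -0.001, -1.0]]
ft_force: [-0.0, -0.1, -1.1]
grip_width: 0.0434
grasp_force: 30.9
```

```bash
python3 -m jog '[[[0,0,1],[0,0,0],0.3],[[0,0,0.5],[0,0,0],0.3],[[0,0,0],[0,0,0],0.4],[[0,0,0],[0,0,0],0.6],[[0,0,0],[0,0,0],0.9],[[0,0,0],[0,0,0],0.9],[[0,0,0],[0,0,0],0.9],[[0,0,-15],[0,0,0],0.9],[[0,0,-25],[0,0,0],0.9],[[0,0,-40],[0,0,0],0.9],[[0,0,-40],[0,0,0],1],[[0,0,-40],[0,0,0],1],[[0,0,0],[0,0,0],1],[[0,0,0],[0,0,0],1]]'
python3 -m jog '[[[-20,0,0],[0,0,0],1],[[-30,0,0],[0,0,0],1],[[-30,0,0],[0,0,0],1],[[-24,0,0],[0,0,0],1],[[0,-20,0],[0,0,0],1],[[0,-30,0],[0,0,0],1],[[0,-30,0],[0,0,0],1],[[0,-30,0],[0,0,0],1],[[0,-30,0],[0,0,0],1],[[0,-30,0],[0,0,0],1],[[0,-7,0],[0,0,0],1],[[0,0,0],[0,0,0],1],[[0,0,0],[0,0,0],1],[[0,0,0],[0,0,0],1]]'
python3 chk.py w4 white_bottle red_bottle
```

```text
clock: 17.85
tcp_pos: [0.4521, 0.0226, 0.2027]
tool_rot: [[0.0, -1.0, 0.002], [-1.0, -0.0, 0.001], [-0.001, -0.002, -1.0]]
ft_force: [-0.3, 0.9, -0.3]
grip_width: 0.0854
grasp_force: 0.0
clock: 19.25
tcp_pos: [0.6279, 0.1265, 0.2023]
tool_rot: [[0.001, -1.0, -0.0], [-1.0, -0.001, 0.0], [-0.0, 0.0, -1.0]]
ft_force: [0.4, -0.3, 0.3]
grip_width: 0.0857
grasp_force: 0.0
white_bottle [217.6 144.1  66.8  93.9] 0.64 [0.6299 0.112  0.15  ]
red_bottle [242.9   2.3  72.9  81.3] 0.93 [0.6155 0.0233 0.2   ]
```

View pics/w4.png

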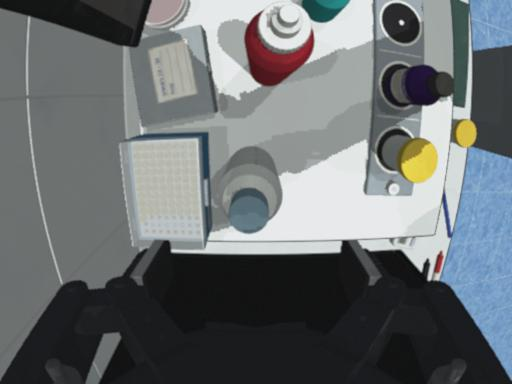

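The wrist view shows the white bottle's cap at (248,211), the box beside it with its edge at x≈210, and the red nipple at (287,14). The cup and the flask stand upright on their marks.

```bash
python3 - <<'E'
from h import *
import pickle;c=pickle.load(open('c.pkl','rb'))
print(wz(248,211,.15,c),wz(286,14,.213,c))
d=cv2.imread('pics/top0.png');
im,dd=env.capture('top');ct=env.calibration('top')
for u,v in((175,122),(185,120),(205,125),(235,125),(245,125),(200,115)):
    print(u,v,pt(u,v,dd[v,u],ct) if dd[v,u]>0 else 0)
E
```

```text
[0.63205993 0.12656651 0.15      ] [0.61356091 0.01220059 0.213     ]
175 122 [0.59526767 0.09181304 0.44588665]
185 120 [0.61064545 0.08202256 0.39819484]
205 125 [0.68249127 0.08876541 0.05675519]
235 125 [0.68705899 0.01255108 0.03186212]
245 125 [ 0.6873157  -0.01373189  0.02880667]
200 115 [0.70690642 0.10056679 0.06605304]
```

```bash
python3 -m jog '[[[0,-3,20],[0,0,0],1],[[0,0,25],[0,0,0],1],[[0,0,25],[0,0,0],1],[[0,0,25],[0,0,0],1],[[0,0,15],[0,0,0],1],[[0,0,7],[0,0,0],1],[[0,0,0],[0,0,0],1],[[0,0,0],[0,0,0],0.4],[[0,0,0],[0,0,0],0.4],[[0,0,0],[0,0,0],0.4],[[0,0,0],[0,0,0],0.4],[[0,0,0],[0,0,0],0.4],[[0,0,0],[0,0,0],0.4],[[0,0,0],[0,0,0],0.4],[[0,0,0],[0,0,0],0.4],[[0,0,0],[0,0,0],0.4],[[0,0,0],[0,0,0],0.4]]' 45
```

```text
clock: 21.15
tcp_pos: [0.6327, 0.1266, 0.0867]
tool_rot: [[0.001, -1.0, 0.003], [-1.0, -0.001, 0.001], [-0.001, -0.003, -1.0]]
ft_force: [-0.4, 0.3, 6.2]
grip_width: 0.0553
grasp_force: 48.0
```

```bash
python3 -m jog '[[[0,0,-10],[0,0,0],0.4],[[0,0,-20],[0,0,0],0.4],[[0,0,-30],[0,0,0],0.4],[[0,0,-30],[0,0,0],0.4],[[0,0,-30],[0,0,0],0.4],[[0,0,-15],[0,0,0],0.4],[[0,20,0],[0,0,0],0.4],[[0,30,0],[0,0,0],0.4],[[0,30,0],[0,0,0],0.4],[[0,30,0],[0,0,0],0.4],[[0,30,0],[0,0,0],0.4],[[0,30,0],[0,0,0],0.4],[[0,12,0],[0,0,0],0.4],[[0,0,0],[0,0,0],0.4]]'
python3 -m jog '[[[20,0,0],[0,0,0],0.4],[[30,0,0],[0,0,0],0.4],[[30,0,0],[0,0,0],0.4],[[30,0,0],[0,0,0],0.4],[[30,0,0],[0,0,0],0.4],[[30,0,0],[0,0,0],0.4],[[14,0,0],[0,0,0],0.4],[[0,0,0],[0,0,0],0.4],[[0,0,0],[0,0,0],0.4],[[0,0,0],[0,0,0],0.4]]'
```

```text
clock: 22.55
tcp_pos: [0.4482, 0.1262, 0.2204]
tool_rot: [[0.001, -1.0, -0.0], [-1.0, -0.001, 0.001], [-0.001, 0.0, -1.0]]
ft_force: [0.3, -0.3, -3.1]
grip_width: 0.055
grasp_force: 49.4
clock: 23.55
tcp_pos: [0.4501, -0.0572, 0.2198]
tool_rot: [[0.001, -1.0, -0.001], [-1.0, -0.001, 0.0], [-0.0, 0.001, -1.0]]
ft_force: [0.4, 0.6, -3.0]
grip_width: 0.0549
grasp_force: 49.5
```

```bash
python3 -m jog '[[[0.4,0,20],[0,0,0],0.4],[[0,0,30],[0,0,0],0.4],[[0,0,30],[0,0,0],0.4],[[0,0,25],[0,0,0],0.4],[[0,0,10],[0,0,0],0.4],[[0,0,5],[0,0,0],0.4],[[0,0,3],[0,0,0],0.4],[[0,0,0],[0,0,0],0.4],[[0,0,0],[0,0,0],0.4]]'
```

```text
clock: 24.45
tcp_pos: [0.4506, -0.058, 0.0981]
tool_rot: [[0.001, -1.0, 0.002], [-1.0, -0.001, 0.0], [-0.0, -0.002, -1.0]]
ft_force: [0.3, -0.2, -2.7]
grip_width: 0.055
grasp_force: 49.4
```

```bash
python3 -m jog '[[[0,0,2],[0,0,0],0.4],[[0,0,1.4],[0,0,0],0.4],[[0,0,0],[0,0,0],0.4],[[0,0,0],[0,0,0],0.5],[[0,0,0],[0,0,0],0.6],[[0,0,0],[0,0,0],0.9],[[0,0,0],[0,0,0],1],[[0,0,0],[0,0,0],1],[[0,0,-15],[0,0,0],1],[[0,0,-25],[0,0,0],1],[[0,0,-40],[0,0,0],1],[[0,0,-40],[0,0,0],1],[[0,0,-40],[0,0,0],1],[[0,0,-15],[0,0,0],1],[[0,0,0],[0,0,0],1]]'
python3 -m jog '[[[-10,-20,0],[0,0,0],1],[[-14,-30,0],[0,0,0],1],[[-14,-30,0],[0,0,0],1],[[-14,-30,0],[0,0,0],1],[[-14,-30,0],[0,0,0],1],[[-2,-21,0],[0,0,0],1],[[0,0,0],[0,0,0],1],[[0,0,0],[0,0,0],1],[[0,0,0],[0,0,0],1]]'
python3 chk.py w5 red_bottle
```

```text
clock: 25.95
tcp_pos: [0.4512, -0.0581, 0.2713]
tool_rot: [[0.0, -1.0, 0.006], [-1.0, -0.0, 0.0], [-0.0, -0.006, -1.0]]
ft_force: [-0.1, -0.3, -0.8]
grip_width: 0.0851
grasp_force: 0.0
clock: 26.85
tcp_pos: [0.6102, 0.0097, 0.2684]
tool_rot: [[0.0, -1.0, -0.001], [-1.0, -0.0, -0.0], [0.0, 0.001, -1.0]]
ft_force: [0.1, -0.2, 0.3]
grip_width: 0.0855
grasp_force: 0.0
red_bottle [227.1 144.3  52.   69.3] 0.73 [ 0.6107 -0.0091  0.2   ]
```

View pics/w5.png

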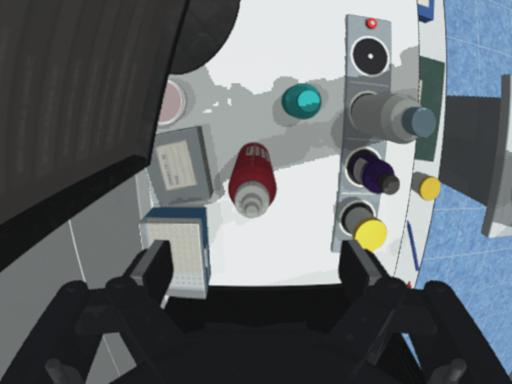

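The red nipple is at about (250,208). The white bottle stands on the third mark, the rail's last mark dot is at (370,56), and the monitor edge is to the left of the fingers.

```bash
python3 - <<'E'
from h import *
import pickle;c=pickle.load(open('c.pkl','rb'))
print(wz(250,208,.21,c),wz(370,56,.008,c),wz(250,194,.185,c))
E
```

```text
[0.61293229 0.00981896 0.21      ] [ 0.4497618 -0.1373493  0.008    ] [0.61335781 0.00719069 0.185     ]
```

```bash
python3 -m jog '[[[1,-2,20],[0,0,0],1],[[0,0,30],[0,0,0],1],[[0,0,30],[0,0,0],1],[[0,0,20],[0,0,0],1],[[0,0,12],[0,0,0],1],[[0,0,6],[0,0,0],1],[[0,0,2],[0,0,0],1],[[0,0,0],[0,0,0],1],[[0,0,0],[0,0,0],0.3],[[0,0,0],[0,0,0],0.3],[[0,0,0],[0,0,0],0.3],[[0,0,0],[0,0,0],0.3],[[0,0,0],[0,0,0],0.3],[[0,0,0],[0,0,0],0.3],[[0,0,0],[0,0,0],0.3],[[0,0,0],[0,0,0],0.3],[[0,0,0],[0,0,0],0.3],[[0,0,0],[0,0,0],0.3],[[0,0,0],[0,0,0],0.3]]' 40
```

```text
clock: 28.85
tcp_pos: [0.6133, 0.0089, 0.1494]
tool_rot: [[0.0, -1.0, 0.001], [-1.0, -0.0, -0.0], [0.0, -0.001, -1.0]]
ft_force: [0.2, -0.5, 5.5]
grip_width: 0.0426
grasp_force: 41.2
```

```bash
python3 -m jog '[[[0,0,-10],[0,0,0],0.3],[[0,0,-20],[0,0,0],0.3],[[0,0,-30],[0,0,0],0.3],[[0,0,-30],[0,0,0],0.3],[[0,0,-25],[0,0,0],0.3],[[0,0,-10],[0,0,0],0.3],[[20,7,0],[0,0,0],0.3],[[28,10,0],[0,0,0],0.3],[[28,10,0],[0,0,0],0.3],[[28,10,0],[0,0,0],0.3],[[28,10,0],[0,0,0],0.3],[[14,6,0],[0,0,0],0.3],[[0,20,0],[0,0,0],0.3],[[0,30,0],[0,0,0],0.3],[[0,30,0],[0,0,0],0.3],[[0,20,0],[0,0,0],0.3],[[0,11,0],[0,0,0],0.3],[[0,0,0],[0,0,0],0.3],[[0,0,0],[0,0,0],0.3],[[0,0,0],[0,0,0],0.3]]'
```

```text
clock: 30.85
tcp_pos: [0.4495, -0.137, 0.2731]
tool_rot: [[0.0, -1.0, -0.001], [-1.0, -0.0, 0.0], [-0.0, 0.001, -1.0]]
ft_force: [0.7, 0.3, -1.4]
grip_width: 0.0428
grasp_force: 41.3
```

```bash
python3 -m jog '[[[0.3,0.2,20],[0,0,0],0.3],[[0,0,30],[0,0,0],0.3],[[0,0,30],[0,0,0],0.3],[[0,0,18],[0,0,0],0.3],[[0,0,8],[0,0,0],0.3],[[0,0,4],[0,0,0],0.3],[[0,0,2],[0,0,0],0.3],[[0,0,0],[0,0,0],0.3],[[0,0,0],[0,0,0],0.3]]'
```

```text
clock: 31.75
tcp_pos: [0.4493, -0.1375, 0.1625]
tool_rot: [[0.0, -1.0, 0.002], [-1.0, -0.0, -0.0], [0.0, -0.002, -1.0]]
ft_force: [-0.3, 0.0, -1.9]
grip_width: 0.0429
grasp_force: 41.3
```

```bash
python3 -m jog '[[[0,0,3],[0,0,0],0.3],[[0,0,1.5],[0,0,0],0.3],[[0,0,0.5],[0,0,0],0.3],[[0,0,0],[0,0,0],0.3],[[0,0,0],[0,0,0],0.4],[[0,0,0],[0,0,0],0.5],[[0,0,0],[0,0,0],0.7],[[0,0,0],[0,0,0],1],[[0,0,0],[0,0,0],1],[[0,0,0],[0,0,0],1],[[0,0,-15],[0,0,0],1],[[0,0,-25],[0,0,0],1],[[0,0,-35],[0,0,0],1],[[0,0,-30],[0,0,0],1],[[20,5,-5],[0,0,0],1],[[30,5,0],[0,0,0],1],[[40,5,0],[0,0,0],1],[[40,5,0],[0,0,0],1],[[40,5,0],[0,0,0],1],[[40,5,0],[0,0,0],1]]'
python3 -m jog '[[[30,15,0],[0,0,0],1],[[30,30,0],[0,0,0],1],[[20,30,0],[0,0,0],1],[[0,30,0],[0,0,0],1],[[0,30,0],[0,0,0],1],[[0,0,0],[0,0,0],1],[[0,0,0],[0,0,0],1],[[0,0,0],[0,0,0],1]]'
python3 - <<'E'
from h import *
np.set_printoptions(precision=4,suppress=True)
im,d,c=snap('top','topf'); ims,_,_=snap('side','sidef')
K=c['camera_matrix'];v,u=np.mgrid[:384,:512]
W=(np.stack([(u-K[0,2])/K[0,0],(v-K[1,2])/K[1,1],np.ones_like(u)],-1)*d[...,None]-c['t'])@c['R']
for n,x,y in(('red',.4483,-.1417),('white',.4493,-.0616),('flask',.4511,.018),('cup',.4521,.0979)):
    m=(np.hypot(W[...,0]-x,W[...,1]-y)<.039)&(W[...,2]>.03)&(d>0);q=W[m]
    print(n,(q[:,:2].min(0)+q[:,:2].max(0))/2,np.ptp(q[:,:2],axis=0),q[q[:,2]>q[:,2].max()-.012][:,:2].mean(0),'mark',x,y)
a=cv2.resize(im[120:250,170:345],None,fx=3.2,fy=3.2,interpolation=2);b=cv2.resize(ims[100:290,160:360],None,fx=2.1,fy=2.1,interpolation=2)
cv2.imwrite('pics/fin_t.png',a);cv2.imwrite('pics/fin_s.png',b)
E
```

```text
clock: 33.75
tcp_pos: [0.4184, -0.349, 0.2666]
tool_rot: [[0.001, -1.0, 0.0], [-1.0, -0.001, 0.0], [-0.0, -0.0, -1.0]]
ft_force: [0.6, 0.8, 0.6]
grip_width: 0.0854
grasp_force: 0.0
clock: 34.55
tcp_pos: [0.2844, -0.4274, 0.2665]
tool_rot: [[0.001, -1.0, 0.0], [-1.0, -0.001, 0.0], [-0.0, -0.0, -1.0]]
ft_force: [-0.8, 0.2, 0.3]
grip_width: 0.0854
grasp_force: 0.0
red [ 0.447 -0.138] [0.0426 0.0427] [ 0.4474 -0.1381] mark 0.4483 -0.1417
white [ 0.4487 -0.0571] [0.0547 0.0534] [ 0.449 -0.058] mark 0.4493 -0.0616
flask [0.4498 0.0185] [0.0424 0.0418] [0.4504 0.0196] mark 0.4511 0.018
cup [0.4529 0.0998] [0.0479 0.0458] [0.4528 0.0998] mark 0.4521 0.0979
```

View pics/fin_t.png

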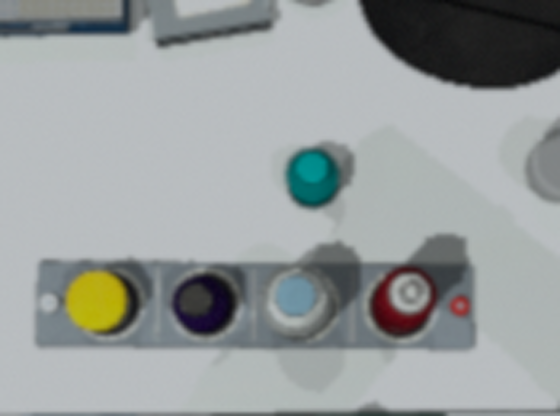

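View pics/fin_s.png

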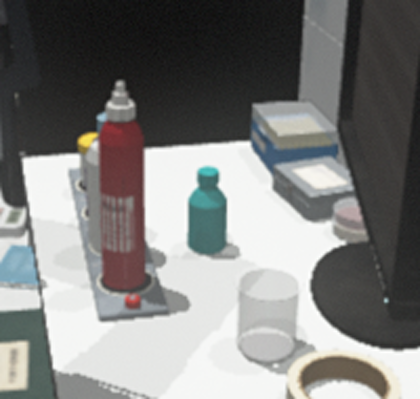

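Top view: all four are upright on the marks in the right order, with red beside the red screw. The beaker is untouched. I'm enlarging the bases once to check centring.

```bash
python3 - <<'E'
from h import *
s=cv2.imread('pics/sidef.png')[180:255,185:245]; t=cv2.imread('pics/topf.png')[195:235,178:322]
s=cv2.resize(s,None,fx=7,fy=7,interpolation=2);t=cv2.resize(t,None,fx=5.4,fy=5.4,interpolation=2)
cv2.imwrite('pics/z1.png',s);
cv2.imwrite('pics/z2.png',t)
E
```

```text
(no output)
```

View pics/z1.png

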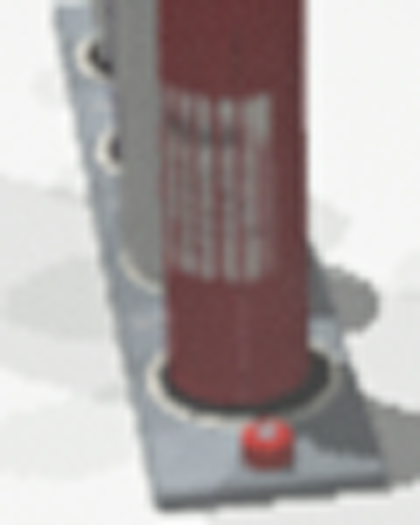

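View pics/z2.png

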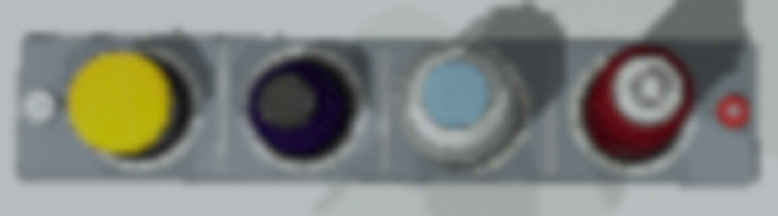

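The red base sits inside its ring (base spans 168–310, ring 148–342), within about 2 mm of centre. The others are equally centred, so I'm handing in.

```bash
python3 -c "
from cell import env;print(env.sign_off())"
```

```text
the job is handed in; nothing more can be done
None
```

I handed the job in at about 35 s. Red bottle, white bottle, violet flask and yellow-lidded cup stand upright on the four marks, tallest at the red thumbscrew. Each looks centred to within about 4 mm by camera, and the glass beaker was not touched.

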